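# Check a ware trolley's brake lever

### The job

Two push handles from ware trolleys are bolted to the pottery bench for a brake check. With the outside of your closed fingers, press the red brake lever steadily in towards its bar until it will go no further, keep it there for two seconds to see that it stops short of the bar, then ease it all the way back out without letting it snap, and move clear. Do not grip anything, do not force the lever, do not touch the bars or the blue handle, and leave the cup, jar and brush where they are.

Things in the scene. Friction and masses are not known exactly. Their poses are not given: they have to be found in the camera images.
- red_handle: Fixed handle with red uprights and red lever. Origin: centre of the underside of its 130 x 250 x 12 mm bench plate. z up; hand bar along y; the lever is at its front (-x) and is pressed roughly to +x. Uprights 16 mm (y) x 30 mm (x) at x = 30 mm, y = -112 and 112 mm, 138 mm high. Nothing is higher than 167 mm. The space in front of the lever is free above the plate.
- red_bar (a point): Hand bar of the red handle: level round bar 270 mm long along the handle's y, 30 mm in diameter over the black rubber grip. Point at its middle, 138 mm above the bench and 30 mm behind (+x) the handle's origin. Not to be touched.
- red_lever (a joint): Angle of the red lever in rad about its upright hinge: 0 = fully out (sprung to rest), 0.30 = fully in against its own stop, with 21 to 36 mm of air left before the bar. Grows as pressed. At 100 mm from the hinge the spring takes about 3 N to start, 8 N at the stop, and the travel is 30 mm; let go, it snaps back.
- red_face (a point): Point to press: front face of the red blade, 100 mm from the hinge, at the blade's mid height (150 mm above the bench). Moves with the lever: x axis points level into the face (the way to press), z up, -y along the blade to the tip. The blade is 12 mm thick (x), 22 mm high (z) and ends 141 mm from the hinge.
- red_hinge (a point): Hinge axis of the red lever at the blade's mid height (150 mm above the bench), at x = -12 mm, y = +85 mm in the handle's frame. Its axes turn with the lever: -y along the blade to the tip. Fully out, the blade leans 0.40 rad to the front from the handle's -y direction; fully in, 0.10 rad. Positive turn is anticlockwise from above.
- red_strip (a point): Black rubber strip, 4 mm thick, 100 mm long, 18 mm high, along the back (bar side) of the red lever's blade; point at its centre. Fingers do not belong there.
- blue_handle: The same kind of handle with blue uprights and blue lever, same sizes and same axes as the red handle, fixed to the bench. To be left alone. The two handles may stand either way round, left or right.
- blue_lever (a joint): Angle of the blue brake lever in rad, 0 = fully out (its rest), 0.30 = fully in. To be left alone.
- cup: Loose terracotta cup, 76 mm across, 85 mm high, upright; origin at the centre of its foot. To be left alone.
- jar: Loose blue glaze jar with white screw lid and label, 60 mm across, 75 mm high, upright, near the gap between the handles; origin at the centre of its foot. To be left alone.
- brush: Loose brush lying flat on the bench, about 200 mm long along its x axis. To be left alone.

How it is judged:
On the way, in this order (a step that is already met when the one before it is completed fails the run):
1. the fingers hold the red lever fully in, within 0.03 rad of its stop, for 1.2 s (value of joint red_lever above 0.27 rad and contact force between the fingers and red_handle above 2 N), for 1.2 s.
2. the red lever is back out (value of joint red_lever below 0.03 rad), for 0.2 s.
At the end, for the whole second after the job is handed in: After the red lever was held within 0.03 rad of its stop for 1.2 s: both levers within 0.03 rad of fully out, cup and jar within 15 mm and brush within 20 mm of where they stood (value of joint each of red_lever, blue_lever below 0.03 rad and distance of each of cup, jar from where it was at the start of the episode below 0.015 m and distance of brush from where it was at the start of the episode below 0.02 m); the robot touches nothing.
It fails at once if the red lever is pressed in or let back with a jerk (faster than 2 rad/s, that is 0.2 m/s at the pressing point) (velocity of joint red_lever below -2 rad/s or velocity of joint red_lever above 2 rad/s).
It fails at once if the lever is forced (over 40 N) (contact force between the fingers and red_handle above 40 N).
It fails at once if a finger gets behind the red lever, as in gripping it, or the robot pushes on the bar (contact force between the fingers and red_lever_c3 above 1 N or contact force between any of the arm, the fingers and red_handle_c5 above 2 N or contact force between any of the arm, the fingers and red_handle_c6 above 2 N).
It fails at once if the robot touches the blue handle (contact force between any of the arm, the fingers and blue_handle above 2 N or value of joint blue_lever above 0.05 rad).
It fails at once if the cup, jar or brush is pushed away, tipped or lifted (distance of any of cup, jar from where it was at the start of the episode above 0.02 m or distance of brush from where it was at the start of the episode above 0.03 m or angle between any of cup, jar's own z axis and vertical above 0.3 rad).
It also fails if it takes over 38 s, if anything falls off the work surface, if the arm or the gripper's body presses on something with over 40 N, if the wrist force passes 120 N, or if a joint passes its speed limit or range.

### The arm

A 7-joint arm with a two-finger parallel gripper is mounted at the origin on the work surface. World frame = base frame: x ahead of the robot, y to its left, z up, the work surface at z = 0. Lengths are in m, angles in rad, forces in N, time in s.
With the tool pointing down it reaches from about 0.4 to 0.85 m from the base axis. Payload 6.9 kg.
Tool frame: the origin (TCP) lies midway between the tips of the shut fingers; the grasp point (between the pads) lies 19 mm behind it (grasp_offset is the distance from the TCP to the grasp point, in m); z points along the fingers, y is the line along which they close (so a half turn about z gives the same grasp; the last joint's range is limited). The gripper opens to 85 mm and grips with 20 to 120 N. Pads are 22 mm wide; open, the fingers measure 114 mm over their backs; the gripper's body (76 mm by 85 mm) begins 54 mm behind the grasp point. The pads swing forward as they close: fully open they stand 13 mm farther back than shut.
Start: joints at [-1.181, 0.507, -0.238, 1.5, 0.126, 1.149, -0.155], TCP at [0.175, 0.6, 0.231] pointing down, gripper open.
Joint ranges: [-3.08, 3.08], [-0.24, 2.05], [-1.43, 1.35], [0, 2.5], [-1.52, 4.66], [0.17, 1.96], [-2.89, 2.89]. Speed limits (rad/s): [2.39, 2.39, 3.14, 3.14, 3.14, 3.14, 3.14].

### API

Orientations are given as a rotation vector (axis times angle).
In Python, from bench import state, get_image, job_done, grasp_offset gives the robot as it stands.
- The arm moves only by the tool move_arm, never from a script. Its argument "commands" is a list of rows, each a list of 7 numbers: the turn, a rotation vector about the world's x, y, z in rad, then the shift along the world's x, y, z in cm, then the finger opening in cm, from 0 to 8.54. In form: [[rx, ry, rz, dx, dy, dz, fingers], ...]. A call has 1 to 20 rows; each row shifts and turns the commanded pose from where the row before left it; what a row does not reach is not made up. A row lasts 1/12 s, in which the tool goes at most 41.7 mm and 7.16 degrees, less where a joint would pass 70% of its speed; a pose out of reach is approached as far as the arm can. A call with a gripper value outside its range is refused whole. The fingers move at their own pace and stop on an object; "force" is the grip in N (left out, the last holds). Time passes only in rows, so rows that do not move let the fingers close. It gives the time, the measured TCP pose, the force, the opening and the grip force at its end, in the units of the state.
- state(): the state, without advancing time (a new reading comes with each control period).
- get_image(name): name is "scene" or "side" or "wrist"; returns a dict with "frame" (400x640x3 uint8, red, green, blue), "K" (3x3 intrinsics, pixels), "R" (3x3) and "t" (3): a world point X has camera coordinates R X + t. Camera axes: x right, y down, z forward; pixel columns grow to the right and rows downward; lengths in m; the calibration is good to about 2 mm. A picture is of the moment at which its call begins. There is no depth.
- job_done(): hands the job in; it is judged then, once.
The state is a dict: "t": time; "joints": joint angles; "joint_vel": joint speeds; "joint_torque": joint torques, N m; "ee_pos": TCP position; "ee_rot": TCP orientation; "contact_force": force on the tool from outside, world axes, zero at the start; "ft_torque": the same for the moment, N m; "grip_width": opening from 0.0 (shut) to 1.0 (fully open); "gripper_force": force on a finger pad.
Only numpy, scipy, OpenCV 4.12 (cv2) and the standard library are available. Lean on these libraries where they do the work, as an engineer would, in place of code of your own. Each camera call takes 0.05 s, during which the arm holds its last target. There are 200 camera calls.

## Working session

There is one attempt and no reset: what is moved stays moved. The work goes in short steps, Python scripts to look and compute and a tool call to move; the robot and the scene stay as the last step left them, time stands still between calls to the robot, and variables do not carry over. Pictures are saved under pics/ and viewed, at most 10 in all, crops included, and the job is handed in when it is done.

Besides the shell and the picture viewer there is one more tool, called after ">>>" in YAML: its name, and indented under it one key for each argument. move_arm: Moves the arm, as the interface text tells. Its arguments: {"type":"object","properties":{"commands":{"type":"array","items":{"type":"array","items":{"type":"number"}}},"force":{"type":"number"}},"required":["commands"]}

```bash
mkdir -p pics; ls; python3 - <<'E'
from bench import *
import cv2,numpy as np
print(state()["t"],state()["ee_pos"],state()["ee_rot"])
for n in ("scene","side"):
    im=get_image(n); cv2.imwrite(f"pics/{n}0.png",im["frame"][:,:,::-1])
    np.savez(f"pics/{n}0.npz",**im)
    print(n,im["K"].round(1).tolist(),"cam",(-im["R"].T@im["t"]).round(3), im["R"].round(3).tolist())
E
```

```text
pics
0.0 [0.17494372 0.59949597 0.23044546] [-4.44286585e-01 -3.10978234e+00  2.72453941e-03]
scene [[374.9, 0.0, 324.4], [0.0, 374.9, 206.4], [0.0, 0.0, 1.0]] cam [ 1.11  -0.379  0.847] [[0.65, 0.76, -0.008], [0.56, -0.486, -0.671], [-0.514, 0.432, -0.741]]
side [[420.9, 0.0, 318.9], [0.0, 420.9, 198.9], [0.0, 0.0, 1.0]] cam [ 0.079 -0.502  0.598] [[0.737, -0.676, -0.021], [-0.394, -0.404, -0.825], [0.549, 0.617, -0.564]]
```

View pics/scene0.png

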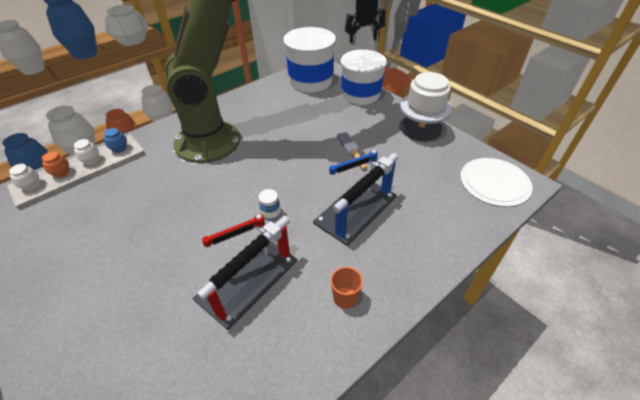

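View pics/side0.png

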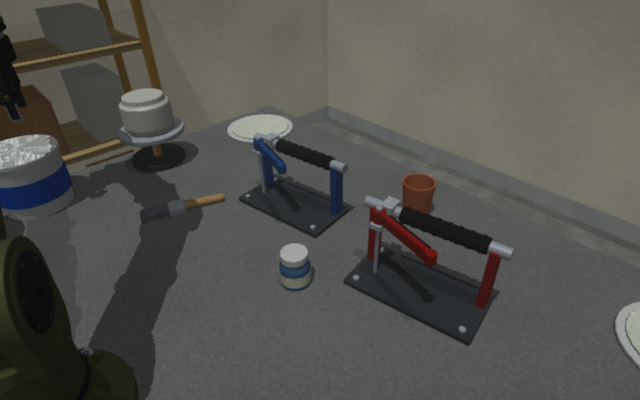

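The red handle stands to the robot's right: scene lever from (208,240) to (265,222), bar ends (208,292)/(282,228); side lever from (375,212) to (432,258). The jar is near the hinge end and the cup behind the bar. I'll zoom in to get exact pixels.

```bash
python3 - <<'E'
import cv2,numpy as np
a=cv2.imread("pics/scene0.png")[185:335,185:310]; b=cv2.imread("pics/side0.png")[185:345,335:520]
a=cv2.resize(a,None,fx=3,fy=3,interpolation=cv2.INTER_CUBIC); b=cv2.resize(b,None,fx=2.2,fy=2.2,interpolation=cv2.INTER_CUBIC)
c=np.zeros((450,790,3),np.uint8); c[:a.shape[0],:a.shape[1]]=a; c[:b.shape[0],380:380+b.shape[1]]=b
cv2.imwrite("pics/crop0.png",c)
for n in("scene","side"):
    im=cv2.imread(f"pics/{n}0.png"); h=cv2.cvtColor(im,cv2.COLOR_BGR2HSV)
    m=(((h[...,0]<4)|(h[...,0]>174))&(h[...,1]>190)&(h[...,2]>60)).astype(np.uint8)
    k,l,s,ce=cv2.connectedComponentsWithStats(m)
    for i in range(1,k):
        if s[i,4]>30:
            p=np.argwhere(l==i)[:,::-1]; print(n,s[i],ce[i].round(1),cv2.minAreaRect(p.astype(np.float32)))
E
```

```text
scene [203 217  60  29 245] [232.1 230. ] ((233.13885498046875, 230.69288635253906), (8.314496040344238, 63.673866271972656), 69.32556915283203)
scene [279 228  10  29 172] [283.3 244.5] ((282.4039306640625, 242.27947998046875), (27.88654136657715, 8.260231971740723), 82.40535736083984)
scene [209 291  17  29 220] [216.5 305.5] ((216.7000274658203, 305.9000244140625), (29.06888198852539, 8.497057914733887), 63.43495178222656)
side [372 208  65  54 371] [409.8 236.3] ((404.474609375, 230.97694396972656), (78.97938537597656, 10.162134170532227), 42.22083282470703)
```

View pics/crop0.png

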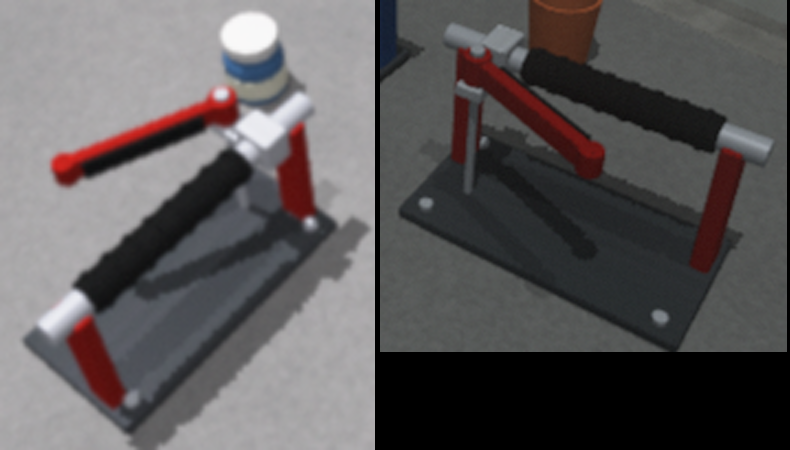

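The crop shows the plate corners, the hinge bolt (scene 258.7,216.3 / side 379.5,207.7), the lever tip (207,241 / 431,258) and the bar ends. I'll cast rays from these.

```bash
cat > geo.py <<'E'
import numpy as np
from bench import *
def ray(c,p):
    d=c["R"].T@np.linalg.inv(c["K"])@[p[0],p[1],1]; return -c["R"].T@c["t"],d/np.linalg.norm(d)
def onz(c,p,z):
    o,d=ray(c,p); return o+d*(z-o[2])/d[2]
def tri(rs):
    A=sum(np.eye(3)-np.outer(d,d) for o,d in rs); b=sum((np.eye(3)-np.outer(d,d))@o for o,d in rs)
    return np.linalg.solve(A,b)
E
python3 - <<'E'
from geo import *
S=np.load("pics/scene0.npz"); D=np.load("pics/side0.npz")
a=lambda u,v:(185+(u-1)/3,185+(v-1)/3); b=lambda u,v:(335+(u-380-.6)/2.2,185+(v-.6)/2.2)
P={"hinge":(a(221,94),b(478,50),.163),"tip":(a(67,166),b(592,160),.15),
"barL":(a(50,328),b(765,148),.138),"barR":(a(302,105),b(452,37),.138),
"cBL":(a(26,338),b(675,345),.012),"cBR":(a(129,427),b(739,236),.012)}
for k,(p,q,z) in P.items():
    print(k,onz(S,p,z).round(3),onz(D,q,z).round(3),tri([ray(S,p),ray(D,q)]).round(3))
print("cR scene",onz(S,a(334,224),.012).round(3),"cFL side",onz(D,b(403,208),.012).round(3))
# jar lid, cup rim
print("jar",onz(S,a(249,30),.075).round(3),onz(D,(294,252),.075).round(3))
print("cup rim",onz(S,(347,278),.085).round(3),onz(D,(419,183),.085).round(3))
E
```

```text
hinge [ 0.555 -0.121  0.163] [ 0.561 -0.121  0.163] [ 0.558 -0.123  0.166]
tip [ 0.528 -0.248  0.15 ] [ 0.531 -0.253  0.15 ] [ 0.53  -0.251  0.151]
barL [ 0.637 -0.324  0.138] [ 0.645 -0.326  0.138] [ 0.64  -0.326  0.142]
barR [ 0.588 -0.068  0.138] [ 0.587 -0.071  0.138] [ 0.588 -0.069  0.137]
cBL [ 0.549 -0.334  0.012] [ 0.546 -0.338  0.012] [ 0.548 -0.336  0.009]
cBR [ 0.671 -0.31   0.012] [ 0.68  -0.316  0.012] [ 0.675 -0.314  0.017]
cR scene [ 0.626 -0.074  0.012] cFL side [ 0.5   -0.099  0.012]
jar [ 0.434 -0.023  0.075] [ 0.436 -0.027  0.075]
cup rim [ 0.787 -0.042  0.085] [ 0.784 -0.053  0.085]
```

```bash
python3 - <<'E'
from geo import *
S=np.load("pics/scene0.npz"); D=np.load("pics/side0.npz")
for n,p,z in [("bucket1 base",(314,90),0),("bucket2 base",(363,102),0),("brush",(350,145),0),("blue bar A",(342,206),.138),("blue bar B",(392,158),.138)]: print(n,onz(S,p,z).round(3))
# planned face points
o=np.array([.586,-.2045]);yaw=.193;x=np.array([np.cos(yaw),np.sin(yaw)]);y=np.array([-x[1],x[0]])
h=o-.012*x+.085*y
for q in(.4,.1):
    u=-y*np.cos(q)-x*np.sin(q); n=np.array([-u[1],u[0]]); print("hinge",h.round(4),"u",u.round(3),"n",n.round(3),"face",(h+.1*u-.006*n).round(4),"tool centre",(h+.1*u-.017*n).round(4))
E
```

```text
bucket1 base [-0.012  0.513  0.   ]
bucket2 base [0.19  0.605 0.   ]
brush [ 0.358  0.376 -0.   ]
blue bar A [0.647 0.069 0.138]
blue bar B [0.603 0.303 0.138]
hinge [ 0.5579 -0.1234] u [-0.206 -0.979] n [ 0.979 -0.206] face [ 0.5315 -0.22  ] tool centre [ 0.5207 -0.2178]
hinge [ 0.5579 -0.1234] u [ 0.093 -0.996] n [0.996 0.093] face [ 0.5612 -0.2235] tool centre [ 0.5503 -0.2245]
```

>>> move_arm:
  commands:
    - [0,0,0,0,0,3,0]
    - [0,0,0,0.5,-0.5,3,0]
    - [0,0,0,2.5,-2.3,0,0]
    - [0,0,0,2.5,-2.3,0,0]
    - [0,0,0.05,2.5,-2.3,0,0]
    - [0,0,0.05,2.5,-2.3,0,0]
    - [0,0,0.05,2.5,-2.3,0,0]
    - [0,0,0.05,2.5,-2.3,0,0]
    - [0,0,0.02,2.5,-2.3,0,0]

```text
t: 0.85
ee_pos: [0.3559, 0.4325, 0.291]
ee_rot: [-0.096, -3.14, 0.001]
contact_force: [1.0, -0.1, 0.2]
grip_width: 0.0
gripper_force: 0.0
```

>>> move_arm:
  commands:
    - [0,0,0,1.2,-2.5,0,0]
    - [0,0,0,1.2,-3.2,0,0]
    - [0,0,0,1.2,-3.4,0,0]
    - [0,0,0,1.2,-3.4,0,0]
    - [0,0,0,1.2,-3.4,0,0]
    - [0,0,0,1.2,-3.4,0,0]
    - [0,0,0,1.2,-3.4,0,0]
    - [0,0,0,1,-3.4,0,0]
    - [0,0,0,1,-3.4,0,0]
    - [0,0,0,0.5,-3.4,0,0]
    - [0,0,0,0.3,-3.4,0,0]
    - [0,0,0,0,-3.4,0,0]
    - [0,0,0,0,-3.4,0,0]
    - [0,0,0,0,-3.4,0,0]
    - [0,0,0,0,-3.4,0,0]
    - [0,0,0,0,-3.4,0,0]
    - [0,0,0,0,-3.4,0,0]
    - [0,0,0,0,-3.4,0,0]
    - [0,0,0,0,-2.4,0,0]
    - [0,0,0,0,0,0,0]

```text
t: 2.52
ee_pos: [0.4657, -0.197, 0.2908]
ee_rot: [-0.112, -3.138, 0.004]
contact_force: [-0.7, 0.6, 0.2]
grip_width: -0.0
gripper_force: 0.0
```

Now down in front of the lever (TCP to z ≈ 0.132, y ≈ -0.22), then look.

>>> move_arm:
  commands:
    - [0,0,0,0,-0.5,-2,0]
    - [0,0,0,0,-0.5,-2,0]
    - [0,0,0,0,-0.5,-2,0]
    - [0,0,0,0,-0.5,-2,0]
    - [0,0,0,0,-0.3,-2,0]
    - [0,0,0,0,0,-2,0]
    - [0,0,0,0,0,-2,0]
    - [0,0,0,0,0,-1.9,0]
    - [0,0,0,0,0,0,0]
    - [0,0,0,0,0,0,0]

```text
t: 3.35
ee_pos: [0.4665, -0.2133, 0.1317]
ee_rot: [-0.099, -3.138, -0.002]
contact_force: [-0.0, 0.2, 0.6]
grip_width: -0.002
gripper_force: 0.0
```

```bash
cat > look.py <<'E'
import sys,cv2
from geo import *
n=sys.argv[1]; a=get_image("scene"); b=get_image("side")
A=cv2.resize(a["frame"][140:330,170:330],None,fx=2.4,fy=2.4,interpolation=2); B=cv2.resize(b["frame"][120:345,320:520],None,fx=2.02,fy=2.02,interpolation=2)
H=max(A.shape[0],B.shape[0]); c=np.zeros((H,A.shape[1]+B.shape[1],3),np.uint8)
c[:A.shape[0],:A.shape[1]]=A; c[:B.shape[0],A.shape[1]:]=B
cv2.imwrite(f"pics/{n}.png",c[:,:,::-1]); s=state(); print(c.shape,s["t"],s["ee_pos"].round(4),s["contact_force"].round(2))
E
python3 look.py near
```

```text
(456, 788, 3) 3.45 [ 0.4676 -0.214   0.1332] [0.32 0.04 0.22]
```

View pics/near.png

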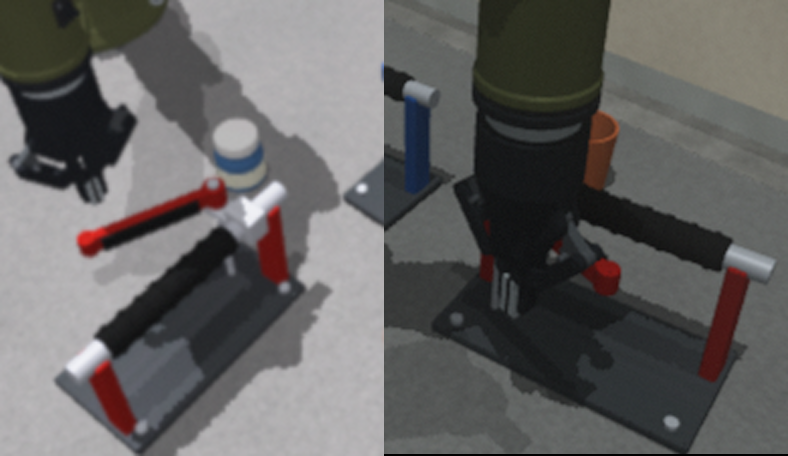

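The shut fingers (scene crop 95,195; side 505,305) stand about 5 cm in front of the blade's middle, with nothing between them. The knuckles flare out above, so I'll raise the TCP a little, so only the fingertips meet the blade.

>>> move_arm:
  commands:
    - [0,0,0,0.5,-0.4,0.6,0]
    - [0,0,0,1,0,0,0]
    - [0,0,0,1,0,0,0]
    - [0,0,0,0.8,0,0,0]
    - [0,0,0,0.5,0,0,0]
    - [0,0,0,0.3,0,0,0]
    - [0,0,0,0.2,0,0,0]
    - [0,0,0,0,0,0,0]
    - [0,0,0,0,0,0,0]

```text
t: 4.2
ee_pos: [0.5097, -0.218, 0.1381]
ee_rot: [-0.1, -3.139, -0.0]
contact_force: [-0.2, 0.5, 0.5]
grip_width: -0.0
gripper_force: 0.0
```

>>> move_arm:
  commands:
    - [0,0,0,0.1,0,0,0]
    - [0,0,0,0.1,0,0,0]
    - [0,0,0,0.1,0,0,0]
    - [0,0,0,0.1,0,0,0]
    - [0,0,0,0.1,0,0,0]
    - [0,0,0,0.1,0,0,0]
    - [0,0,0,0.1,0,0,0]
    - [0,0,0,0.1,0,0,0]
    - [0,0,0,0.1,0,0,0]
    - [0,0,0,0.1,0,0,0]
    - [0,0,0,0,0,0,0]
    - [0,0,0,0,0,0,0]

```text
t: 5.2
ee_pos: [0.5195, -0.2183, 0.1382]
ee_rot: [-0.101, -3.139, 0.0]
contact_force: [-2.8, -0.3, 2.0]
grip_width: -0.004
gripper_force: 1.6
```

Contact about where expected (x ≈ 0.519). Pressing on slowly.

>>> move_arm:
  commands:
    - [0,0,0,0.15,0,0,0]
    - [0,0,0,0.15,0,0,0]
    - [0,0,0,0.15,0,0,0]
    - [0,0,0,0.15,0,0,0]
    - [0,0,0,0.15,0,0,0]
    - [0,0,0,0.15,0,0,0]
    - [0,0,0,0.15,0,0,0]
    - [0,0,0,0.15,0,0,0]
    - [0,0,0,0.15,0,0,0]
    - [0,0,0,0.15,0,0,0]
    - [0,0,0,0.15,0,0,0]
    - [0,0,0,0.15,0,0,0]
    - [0,0,0,0.15,0,0,0]
    - [0,0,0,0,0,0,0]

```text
t: 6.37
ee_pos: [0.5385, -0.2193, 0.1381]
ee_rot: [-0.102, -3.138, 0.002]
contact_force: [-6.7, -4.5, 2.6]
grip_width: -0.003
gripper_force: 3.6
```

```bash
python3 look.py mid
```

```text
(456, 788, 3) 6.4667 [ 0.5383 -0.2193  0.1381] [-7.62 -4.45  2.49]
```

View pics/mid.png

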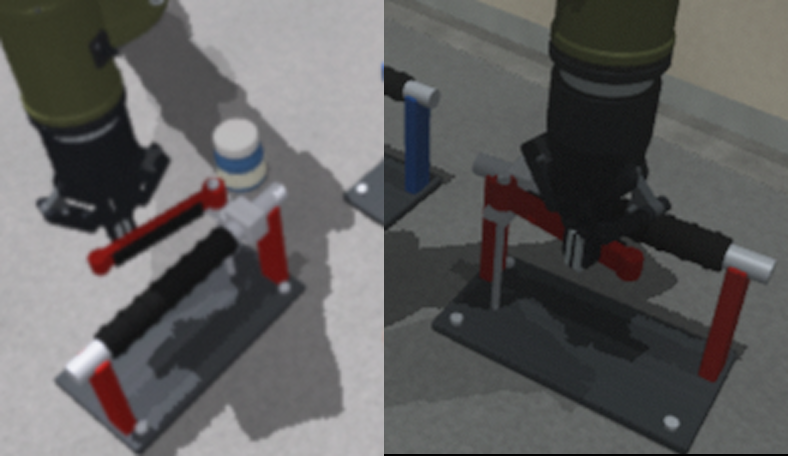

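The lever follows the fingers: tip now at (100,260), fingertips at about (122,232), well clear of the bar. The force is about 8 N. Continuing.

>>> move_arm:
  commands:
    - [0,0,0,0.1,0,0,0]
    - [0,0,0,0.1,0,0,0]
    - [0,0,0,0.1,0,0,0]
    - [0,0,0,0.1,0,0,0]
    - [0,0,0,0.1,0,0,0]
    - [0,0,0,0.1,0,0,0]
    - [0,0,0,0.1,0,0,0]
    - [0,0,0,0.1,0,0,0]
    - [0,0,0,0,0,0,0]

```text
t: 7.22
ee_pos: [0.5459, -0.2195, 0.138]
ee_rot: [-0.102, -3.137, 0.002]
contact_force: [-8.5, -4.2, 3.1]
grip_width: -0.001
gripper_force: 4.3
```

>>> move_arm:
  commands:
    - [0,0,0,0.05,0,0,0]
    - [0,0,0,0.05,0,0,0]
    - [0,0,0,0.05,0,0,0]
    - [0,0,0,0.05,0,0,0]
    - [0,0,0,0,0,0,0]

```text
t: 7.63
ee_pos: [0.5477, -0.2194, 0.1381]
ee_rot: [-0.102, -3.137, 0.002]
contact_force: [-8.5, -4.2, 3.5]
grip_width: -0.003
gripper_force: 4.5
```

>>> move_arm:
  commands:
    - [0,0,0,0.05,0,0,0]
    - [0,0,0,0.05,0,0,0]
    - [0,0,0,0.05,0,0,0]
    - [0,0,0,0,0,0,0]

```text
t: 7.97
ee_pos: [0.5479, -0.2194, 0.138]
ee_rot: [-0.103, -3.134, 0.001]
contact_force: [-12.1, -3.8, 6.7]
grip_width: 0.0
gripper_force: 6.5
```

>>> move_arm:
  commands:
    - [0,0,0,0.05,0,0,0]
    - [0,0,0,0.05,0,0,0]
    - [0,0,0,0,0,0,0]

```text
t: 8.22
ee_pos: [0.548, -0.2194, 0.1379]
ee_rot: [-0.103, -3.133, 0.001]
contact_force: [-14.6, -3.8, 8.2]
grip_width: 0.001
gripper_force: 7.8
```

The position has stalled at x = 0.548 (29–30 mm of travel, as specified) and the force is rising, so this is the stop. Holding there for 2 s, then checking by picture.

>>> move_arm:
  commands:
    - [0,0,0,0,0,0,0]
    - [0,0,0,0,0,0,0]
    - [0,0,0,0,0,0,0]
    - [0,0,0,0,0,0,0]
    - [0,0,0,0,0,0,0]
    - [0,0,0,0,0,0,0]
    - [0,0,0,0,0,0,0]
    - [0,0,0,0,0,0,0]
    - [0,0,0,0,0,0,0]
    - [0,0,0,0,0,0,0]
    - [0,0,0,0,0,0,0]
    - [0,0,0,0,0,0,0]
    - [0,0,0,0,0,0,0]
    - [0,0,0,0,0,0,0]
    - [0,0,0,0,0,0,0]
    - [0,0,0,0,0,0,0]
    - [0,0,0,0,0,0,0]
    - [0,0,0,0,0,0,0]
    - [0,0,0,0,0,0,0]
    - [0,0,0,0,0,0,0]

```text
t: 9.88
ee_pos: [0.548, -0.2194, 0.138]
ee_rot: [-0.103, -3.133, 0.001]
contact_force: [-14.7, -2.8, 7.6]
grip_width: 0.001
gripper_force: 7.7
```

```bash
python3 look.py in; python3 - <<'E'
from geo import *
import cv2
# lever angle from tip of the red blade in the scene view, at mid height 0.15
s=get_image("scene"); h=cv2.cvtColor(s["frame"],cv2.COLOR_RGB2HSV)
m=(((h[...,0]<4)|(h[...,0]>174))&(h[...,1]>190)&(h[...,2]>60)).astype(np.uint8)
k,l,st,ce=cv2.connectedComponentsWithStats(m)
for i in range(1,k):
    if st[i,4]>15: print(st[i],ce[i].round(1))
E
```

```text
(456, 788, 3) 9.9833 [ 0.5479 -0.2194  0.138 ] [-14.05  -3.74   8.51]
[211 218  52  39 235] [235.  236.5]
[278 228  11  29 192] [283.4 244.4]
[209 292  17  28 219] [216.5 305.6]
```

View pics/in.png

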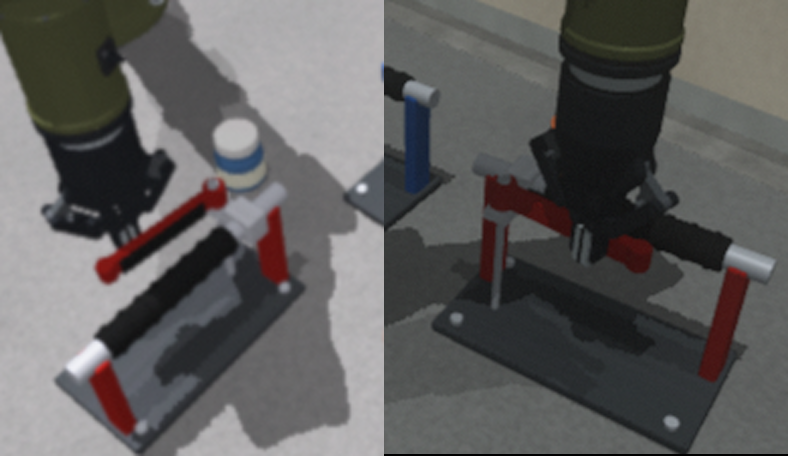

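The tip is now at crop (108,270), i.e. scene pixel ~(215,252), with a clear gap left between the strip and the bar. A quick check of the angle from the tip:

```bash
python3 - <<'E'
from geo import *
S=np.load("pics/scene0.npz")
hg=np.array([.5579,-.1234])
for p in [(207.2,240.2),(170+107.5/2.4,140+269.5/2.4)]:
    q=onz(S,p,.15); d=q[:2]-hg; print(q.round(3),np.linalg.norm(d).round(3),"lean",(-np.arctan2(d[0],-d[1])+.193).round(3))
E
```

```text
[ 0.528 -0.248  0.15 ] 0.128 lean 0.426
[ 0.57  -0.252  0.15 ] 0.129 lean 0.097
```

The lean went from about 0.43 to 0.10 rad, so the lever is fully in. Easing it out at about 15 mm/s.

>>> move_arm:
  commands:
    - [0,0,0,-0.05,0,0,0]
    - [0,0,0,-0.1,0,0,0]
    - [0,0,0,-0.1,0,0,0]
    - [0,0,0,-0.1,0,0,0]
    - [0,0,0,-0.12,0,0,0]
    - [0,0,0,-0.12,0,0,0]
    - [0,0,0,-0.12,0,0,0]
    - [0,0,0,-0.12,0,0,0]
    - [0,0,0,-0.12,0,0,0]
    - [0,0,0,-0.12,0,0,0]
    - [0,0,0,-0.12,0,0,0]
    - [0,0,0,-0.12,0,0,0]
    - [0,0,0,-0.12,0,0,0]
    - [0,0,0,-0.12,0,0,0]
    - [0,0,0,-0.12,0,0,0]
    - [0,0,0,-0.12,0,0,0]
    - [0,0,0,-0.12,0,0,0]
    - [0,0,0,-0.12,0,0,0]
    - [0,0,0,-0.12,0,0,0]
    - [0,0,0,-0.12,0,0,0]

```text
t: 11.7
ee_pos: [0.5288, -0.2181, 0.1381]
ee_rot: [-0.101, -3.139, -0.0]
contact_force: [-4.8, -2.0, 0.8]
grip_width: -0.001
gripper_force: 2.3
```

>>> move_arm:
  commands:
    - [0,0,0,-0.12,0,0,0]
    - [0,0,0,-0.12,0,0,0]
    - [0,0,0,-0.12,0,0,0]
    - [0,0,0,-0.12,0,0,0]
    - [0,0,0,-0.12,0,0,0]
    - [0,0,0,-0.12,0,0,0]
    - [0,0,0,-0.1,0,0,0]
    - [0,0,0,-0.1,0,0,0]
    - [0,0,0,-0.1,0,0,0]
    - [0,0,0,-0.1,0,0,0]
    - [0,0,0,-0.1,0,0,0]
    - [0,0,0,-0.1,0,0,0]
    - [0,0,0,-0.1,0,0,0]
    - [0,0,0,-0.1,0,0,0]
    - [0,0,0,0,0,0,0]

```text
t: 12.95
ee_pos: [0.5142, -0.2184, 0.1385]
ee_rot: [0.101, 3.139, -0.001]
contact_force: [0.5, -0.2, -0.1]
grip_width: -0.001
gripper_force: 0.0
```

The contact force is back to zero. Backing straight off, then up.

>>> move_arm:
  commands:
    - [0,0,0,-0.3,0,0,0]
    - [0,0,0,-1,0,0,0]
    - [0,0,0,-1.5,0,0,0]
    - [0,0,0,-1.5,0,0,0]
    - [0,0,0,-1,0,1,0]
    - [0,0,0,0,0,2,0]
    - [0,0,0,0,0,2,0]
    - [0,0,0,0,0,2,0]
    - [0,0,0,0,0,2,0]
    - [0,0,0,0,0,1,0]
    - [0,0,0,0,0,0,0]
    - [0,0,0,0,0,0,0]
    - [0,0,0,0,0,0,0]

```text
t: 14.03
ee_pos: [0.4605, -0.2178, 0.2378]
ee_rot: [-0.1, -3.139, -0.0]
contact_force: [0.2, -0.3, -0.7]
grip_width: 0.001
gripper_force: 0.0
```

```bash
python3 look.py out
```

```text
(456, 788, 3) 14.1333 [ 0.4605 -0.2178  0.2374] [ 0.37 -0.46  0.08]
```

View pics/out.png

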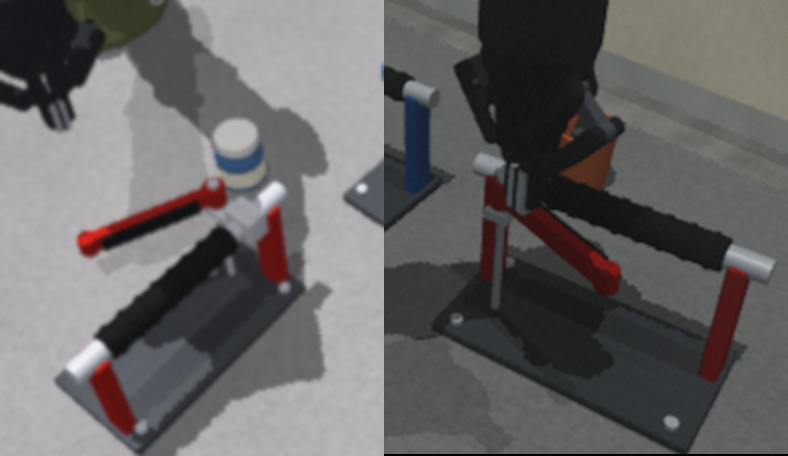

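The lever tip is back at (90,241), the same as before pressing; the jar is unmoved and the arm is clear.

```bash
python3 -c "from bench import job_done; print(job_done())"
```

```text
the job is handed in; nothing more can be done
None
```

I pressed the red lever to its stop, where it stopped short of the bar, held it there about 2 s (about 17 N at most), eased it fully out and moved clear. The job is handed in, but no verdict came back.

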